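Fit the quarter-turn toggle stop into the packing rail

TASK

Take the orange toggle stop out of its grey parking block and fit it in the guide rail: pass its T-head through the narrow slot of the dark plate, press it gently down against the spring until its collar meets the plate, turn it a quarter turn, and let it spring up so that it is locked upright crosswise to the slot. Go gently: no hard push of the toggle against the rail. Leave the tubs, tape, label roll and pen where they are.

Things in the scene. Friction and masses are not known exactly. Their poses are not given: they have to be found in the camera images.
- toggle_mid (a point): Toggle stop: loose upright T-bolt, about 110 g, 66 mm tall. Point on its axis at mid-height of the orange grip, 47.5 mm above the underside of its T-head. z up its axis, x along grip and T-head (parallel; a half turn gives the same part). Grip is 40 (x) x 12 (y) mm, from 25.5 to 66 mm above the head's underside. Hold it across the 12 mm, fingertips above the collar.
- toggle_head (a point): Centre of the underside of the toggle's steel T-head, same axes as toggle_mid. Head 34 (x) x 9 (y) x 8 (z) mm; above it a round stem 8 mm thick; then a round steel collar 40 mm in diameter, its underside 21.5 mm and its top 25.5 mm above this point.
- park: Grey parking block, 80 x 60 x 24 mm, fixed; origin at the centre of its underside, z up. The toggle hangs in its pocket (41 x 16 mm, right through, long side along the block's x), collar resting on the block's top: draw it straight up, at least 25 mm.
- rail_top (a point): Middle of the fixed aluminium guide rail (76 x 187 mm), level with the upper face of its dark slotted plate, 36 mm above the table. z up, y along the rail, x across. The plate (70 x 110 x 10 mm) is clamped at a place along y that is NOT reported: slot centre at x = 0 and anywhere from y = -13 to +13 mm; find it by sight or feel. Slot: through, 42 mm long in x, 12 mm wide in y.
- rail: The rail; origin under its middle, axes as rail_top. In the underside of the slotted plate a groove, 18 mm wide (x), 46 mm long (y), 4 mm deep, crosses the slot: the T-head turned crosswise (toggle x along rail y) springs up into it and is locked. Under the plate a sprung plate (top 24 mm above the table at rest) slowly pushes the head up: 5 N, 10 N at the bottom, +1.5 N per 10 mm/s.
- rail_mid (a point): Same place and axes as rail_top. Heights of toggle_mid above it: 47.5 mm head resting on the slotted plate; 35.5 mm head meets the sprung plate; below 29.5 mm the head is clear under the plate and turns either way; 26 mm collar meets the plate (lowest); 33.5 mm sprung up and locked; 29.5 mm sprung up but not turned far enough (not locked).
- tub_mix_06: Loose clear tub of salad greens, 160 x 197 x 68 mm, a bystander to the robot's right; origin at the centre of its underside.
- tape_1: Loose roll of brown tape lying flat, 96 mm across and 48 mm high, a bystander; origin at the centre of its underside.
- label_roll: Loose white roll of labels, 58 mm across and 40 mm high, a bystander; origin at the centre of its underside.
- pen_1: Loose pen with a green cap, 17 x 135 x 16 mm, lying flat, a bystander; origin at the middle of its underside.
Mind the look-alikes: they are no part of the job. Leave any purple look-alike of the part that bears toggle_mid alone.

How it is judged (in metres and radians):
On the way, in this order (a step that is already met when the one before it is completed fails the run):
1. the T-head is through the slot, lying along it, below the upper half of the plate (z of toggle_mid in the frame of rail_top below 0.0315 m and angle between the x axis of toggle_mid and the x axis of rail_top, either way round below 0.3 rad and x of toggle_mid in the frame of rail_top between -0.008 and 0.008 m and y of toggle_mid in the frame of rail_top between -0.02 and 0.02 m), for 0.05 s.
2. the T-head is turned crosswise below the plate (z of toggle_mid in the frame of rail_top below 0.0315 m and angle between the x axis of toggle_mid and the y axis of rail_top, either way round below 0.5 rad), for 0.05 s.
At the end, for the whole second after the job is handed in: The toggle stands upright in the rail (within 0.12 rad), its T-head sprung up into the groove under the slotted plate (toggle_mid 33.5 mm above rail_top, within 1.7 mm) and crosswise to the slot (toggle x within 0.35 rad of rail y), within 8 mm across and 24 mm along the rail of its middle (z of toggle_mid in the frame of rail_top between 0.0318 and 0.0352 m and x of toggle_mid in the frame of rail_top between -0.008 and 0.008 m and y of toggle_mid in the frame of rail_top between -0.024 and 0.024 m and angle between the x axis of toggle_mid and the y axis of rail_top, either way round below 0.35 rad and angle between toggle_mid's own z axis and vertical below 0.12 rad); the robot touches nothing.
It fails at once if the toggle is pushed against the rail or its plates with more than 45 N (contact force between toggle and rail above 45 N).
It fails at once if a bystander is moved by more than 20 mm (distance of any of tub_mix_06, tape_1, label_roll, pen_1 from where it was at the start of the episode above 0.02 m).
It also fails if it takes over 72 s, if anything falls off the work surface, if the arm or the gripper's body presses on something with over 40 N, if the wrist force passes 120 N, or if a joint passes its speed limit or range.

ROBOT

A 7-joint arm with a two-finger parallel gripper is mounted at the origin on the work surface; the furniture and walls round the work are solid. World frame = base frame: x ahead of the robot, y to its left, z up, the work surface at z = 0. Lengths are in m, angles in degrees, forces in N, time in s.
With the tool pointing down it reaches from about 0.425 to 0.8 m from the base axis. Payload 8.3 kg.
Tool frame: the origin (TCP) lies midway between the tips of the shut fingers; the grasp point (between the pads) lies 19 mm behind it; z points along the fingers, y is the direction in which the jaws open and shut (so a half turn about z gives the same grasp; the last joint's range is limited). The gripper opens to 85 mm and grips with 20 to 120 N. Pads are 22 mm wide; open, the fingers measure 114 mm over their backs; the gripper's body (76 mm by 85 mm) begins 54 mm behind the grasp point. The pads swing forward as they close: fully open they stand 13 mm farther back than shut.
Start: joints at [61.771, 21.967, 0.94, 78.501, -0.361, 79.538, -2.664], TCP at [0.26, -0.568, 0.2] pointing down, gripper open.
Joint ranges: [-169.22, 169.22], [-14.56, 117.87], [-87.37, 89.26], [10.42, 133.3], [-82.24, 262.24], [0.94, 117.77], [-172.7, 172.7]. Speed limits (degrees/s): [136.94, 136.94, 172.46, 172.46, 180, 180, 180].

INTERFACE

Orientations are given as [roll, pitch, yaw] about the fixed x, y, z axes, in that order (R = Rz(yaw) Ry(pitch) Rx(roll)).
In Python, from cell import r gives the robot as it stands. The module is installed in compiled form; this text tells all that it offers.
- The arm moves only by the tool send_rows, never from a script. Its argument "commands" is a list of rows, each a list of 3 entries, a list of its own where there are three numbers: the finger opening in mm, from 0 to 85.4, then the shift along the tool's x, y, z in mm, then the turn about the tool's z in rad. In form: [[gripper, [x, y, z], roll], ...]. A call has 1 to 20 rows; each row is the pose to reach, as a shift and turn from the pose measured when the call began, along the tool's axes at that moment; what a row does not reach only later rows make up. A row lasts 1/12 s, in which the tool goes at most 41.7 mm and 7.16 degrees, less where a joint would pass 70% of its speed; a pose out of reach is approached as far as the arm can. A call with a gripper value outside its range is refused whole. The fingers move at their own pace and stop on an object; "grip_force" is the grip in N (left out, the last holds). Time passes only in rows, so rows that repeat a pose let the fingers close. It gives the time, the measured TCP pose, the force and the opening at its end, in the units of the state.
- r.read_state(): the state, without advancing time (a new reading comes with each control period).
- r.read_camera(name): name is "side" or "top"; returns (picture, depth): 384x512x3 uint8, red, green, blue; 384x512 float32, m along the optical axis (not along the pixel's ray), 0 where there is no reading.
- r.get_calibration(name): a dict with "fov_y" (degrees; the focal length in pixels is half the picture's height over the tangent of half this angle, whatever the lens; pixels are square), "cx", "cy" (the principal point, pixels), "k1" (the pictures are not rectified: a ray, as slopes to the right and down, at radius r is drawn at 1 + k1 r^2 times it, then the intrinsics apply), "R" (3x3) and "t" (3): a world point X has camera coordinates R X + t. Camera axes: x right, y down, z forward; pixel columns grow to the right and rows downward; lengths in m; the calibration is good to about 2 mm. A picture is of the moment at which its call begins. get_calibration takes no time and is no camera call.
- r.sign_off(): hands the job in, once; it reports no verdict.
The state is a dict: "time_s": time; "qpos": joint angles; "qvel": joint speeds; "tau": joint torques, N m; "tool_pos": TCP position; "orientation": TCP orientation; "contact_force": force on the tool from outside, world axes, zero at the start; "torque": the same for the moment, N m; "gripper_width": finger opening in m.
Only numpy, scipy, OpenCV 4.12 (cv2) and the standard library are available. Lean on these libraries where they do the work, as an engineer would, in place of code of your own. Each camera call takes 0.05 s, during which the arm holds its last target.

## Working session

There is one attempt and no reset: what is moved stays moved. The work goes in short steps, Python scripts to look and compute and a tool call to move; the robot and the scene stay as the last step left them, time stands still between calls to the robot, and variables do not carry over. Pictures are saved under pics/ and viewed, and the job is handed in when it is done.

Besides the shell and the picture viewer there is one more tool, called after "Request:" by a JSON object that holds its "name" and its "arguments", one argument or row to a line. send_rows: Moves the arm, as the interface text tells. Its arguments: {"type":"object","properties":{"commands":{"type":"array","items":{"type":"array"}},"grip_force":{"type":"number"}},"required":["commands"]}

```bash
mkdir -p pics; cat > h.py <<'E'
import numpy as np,cv2
from cell import r
def K(c,shape=(384,512)):
    f=shape[0]/2/np.tan(np.radians(c['fov_y'])/2); return f
def px2w(c,u,v,d=None,z=None):
    f=K(c); xd=np.array([(u-c['cx'])/f,(v-c['cy'])/f]); x=xd.copy()
    for _ in range(20): x=xd/(1+c['k1']*(x@x))
    R=np.array(c['R']);t=np.array(c['t'])
    ray=R.T@np.array([x[0],x[1],1]); o=-R.T@t
    if z is not None: d=(z-o[2])/ray[2]
    return o+ray*d
def w2px(c,X):
    f=K(c);p=np.array(c['R'])@np.array(X)+np.array(c['t']);s=p[:2]/p[2];s=s*(1+c['k1']*(s@s));return s*f+np.array([c['cx'],c['cy']])
E
python3 - <<'E'
from h import *
for n in ['top','side']:
    p,d=r.read_camera(n); cv2.imwrite(f'pics/{n}0.png',cv2.resize(p[:,:,::-1],(768,576))); np.savez(f'{n}0.npz',p=p,d=d)
    c=r.get_calibration(n); print(n,c)
print(r.read_state())
E
```

```text
top {'fov_y': 49.789980291668265, 'cx': 257.351692176164, 'cy': 190.4931454923139, 'k1': -0.0032153713911743154, 'R': array([[-0.0147752 , -0.99988797,  0.00239671],
       [-0.98697027,  0.01420015, -0.16027487],
       [ 0.16022288, -0.00473358, -0.98706951]]), 't': array([-0.00961443,  0.52873171,  1.56956962])}
side {'fov_y': 55.035064414156516, 'cx': 255.65075713161164, 'cy': 194.25767378601162, 'k1': -0.0791672113096625, 'R': array([[ 0.97704331, -0.21239228, -0.01660988],
       [-0.14357953, -0.5988781 , -0.78786416],
       [ 0.15738897,  0.77216225, -0.61562503]]), 't': array([-0.51001852,  0.13894934,  1.08850816])}
{'time_s': 0.1, 'qpos': array([61.77012387, 22.01155959,  0.93812764, 78.55364911, -0.36188542,
       79.53798366, -2.66443523]), 'qvel': array([ 0.08344151, -0.07363432, -0.00761302, -0.23485015,  0.0067457 ,
       -0.0752507 , -0.04891962]), 'tau': array([ 3.79136138e-03, -6.29131436e+01,  8.48486591e-01, -3.72757244e+01,
        1.68963155e-02,  1.05529671e-02,  1.08594759e-05]), 'tool_pos': array([ 0.26026697, -0.5676847 ,  0.1992796 ]), 'orientation': array([-1.79899592e+02,  5.05340136e-04,  2.46293519e+01]), 'contact_force': array([-0.05564158, -0.67423225,  0.6235419 ]), 'torque': array([ 0.02929713, -0.05319048,  0.01016237]), 'gripper_width': 0.08537080574383023}
```

View pics/top0.png

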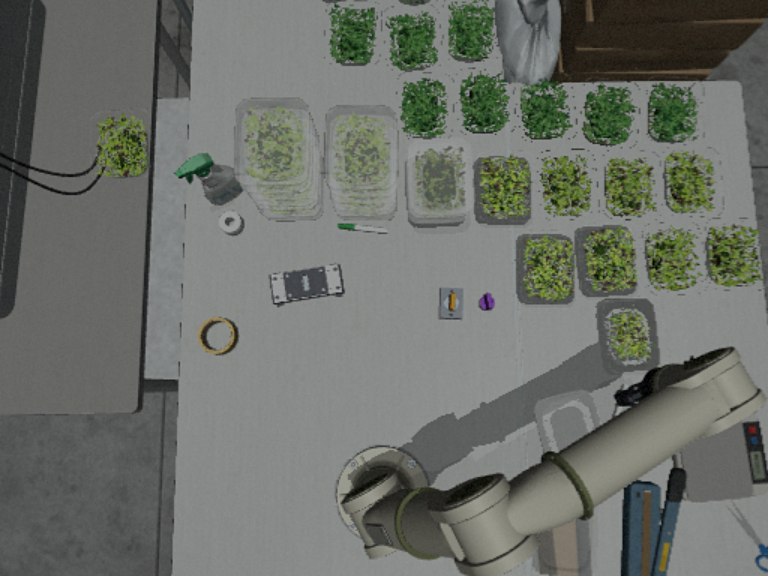

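View pics/side0.png

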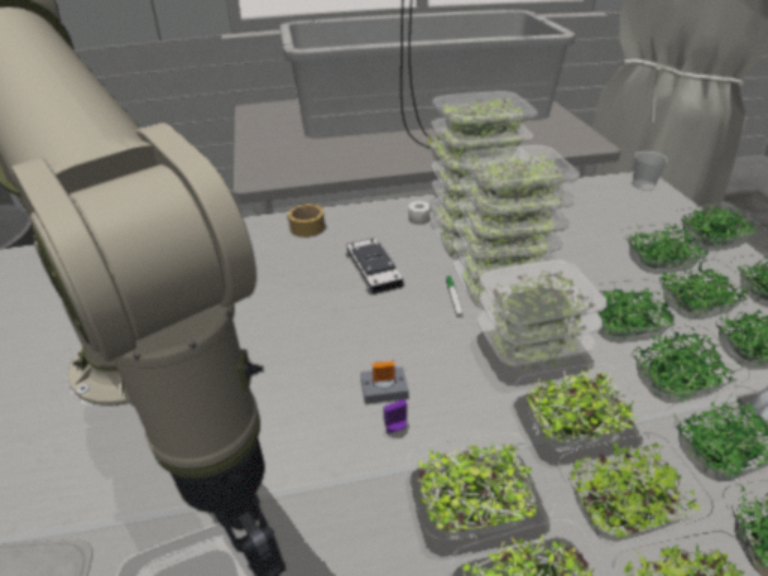

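The top view shows the rail at about (306,284), the parked orange toggle at (451,303), and the purple look-alike at (486,301) (768-px scale). I'll zoom in on these.

```bash
python3 - <<'E'
from h import *
for n,(x0,y0,x1,y1) in {'top':(170,165,340,225),'side':(220,150,290,290)}.items():
    p=np.load(n+'0.npz')['p'][y0:y1,x0:x1]; s=min(800//p.shape[1],600//p.shape[0])
    cv2.imwrite(f'pics/{n}0z.png',cv2.resize(p[:,:,::-1],None,fx=s,fy=s,interpolation=cv2.INTER_CUBIC)); print(n,s)
for a in [(170,165,240,215),(280,180,340,220)]:
    p=np.load('top0.npz')['p'][a[1]:a[3],a[0]:a[2]]
    cv2.imwrite(f'pics/t{a[0]}.png',cv2.resize(p[:,:,::-1],None,fx=11,fy=11,interpolation=cv2.INTER_CUBIC))
E
```

```text
top 4
side 4
```

View pics/t170.png

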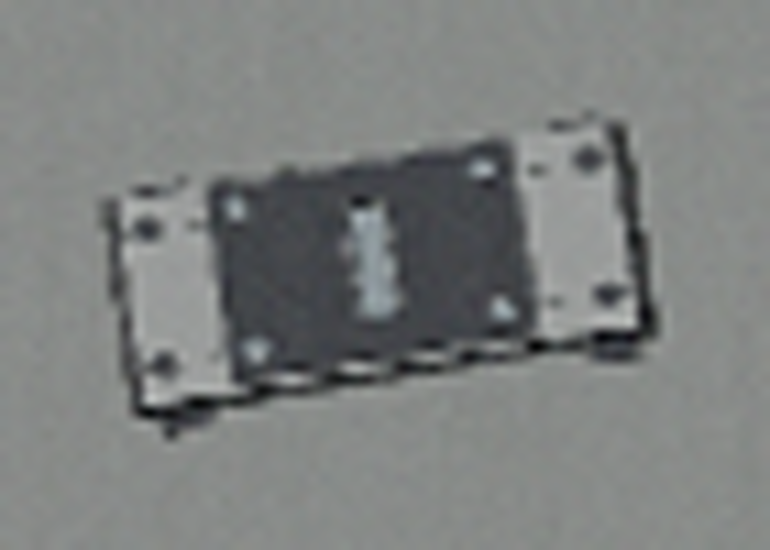

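View pics/t280.png

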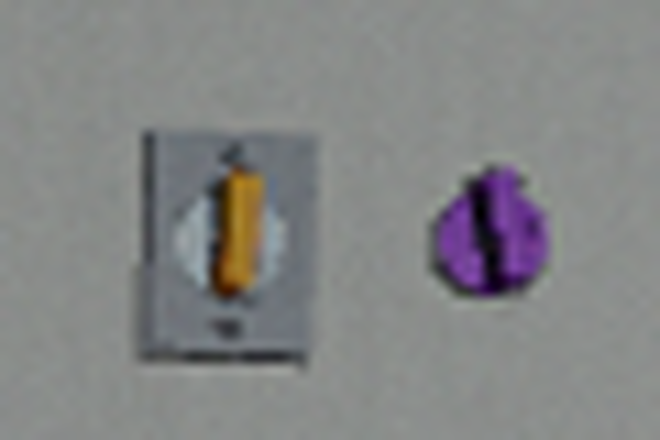

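View pics/side0z.png

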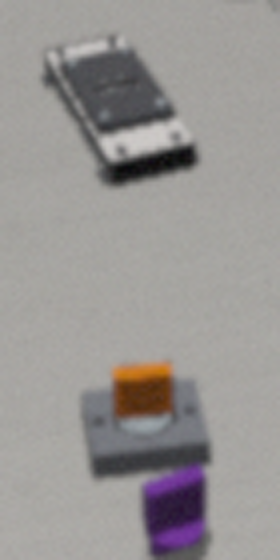

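```bash
cat > fit.py <<'E'
from h import *
def ortho(n,p,cx,cy,z,half=.12,res=.0005,yaw=0):
    c=r.get_calibration(n); N=int(2*half/res)
    a=np.arange(N)*res-half
    X,Y=np.meshgrid(a,a) # local x right, y down->-local y
    Y=-Y; cs,sn=np.cos(yaw),np.sin(yaw)
    W=np.stack([cx+cs*X-sn*Y,cy+sn*X+cs*Y,np.full_like(X,z)],-1)
    P=W@np.array(c['R']).T+np.array(c['t']); s=P[...,:2]/P[...,2:]; s=s*(1+c['k1']*(s**2).sum(-1,keepdims=True))
    uv=(s*K(c)+np.array([c['cx'],c['cy']])).astype(np.float32)
    return cv2.remap(p,uv[...,0],uv[...,1],cv2.INTER_CUBIC)
E
python3 - <<'E'
from fit import *
D=np.load('top0.npz');p,d=D['p'],D['d'];c=r.get_calibration('top')
z2=lambda x,y,x0,y0,z:px2w(c,x0+(x+.5)/11-.5,y0+(y+.5)/11-.5,z=z)
q=lambda L,x0,y0,z:np.array([z2(x,y,x0,y0,z) for x,y in L])
pl=q([(210,187),(508,140),(535,335),(238,382)],170,165,.036)
rl=q([(113,198),(615,125),(645,335),(140,410)],170,165,.036)
sc=q([(235,208),(484,168),(503,307),(258,350)],170,165,.036)
pk=q([(143,132),(320,135),(305,355),(140,352)],280,180,.024)
for nm,a in zip(['plate','rail','screw','park'],[pl,rl,sc,pk]):
    e=np.roll(a,-1,0)-a
    print(nm,a.mean(0)[:2]*1e3,np.linalg.norm(e,axis=1)*1e3,np.degrees(np.arctan2(e[:,1],e[:,0])))
# depth at spots
for nm,u,v in [('slot',204,189),('plate',195,190),('railend',183,191),('park',296,206),('grip',302,199),('table',250,190)]:
    print(nm,px2w(c,u,v,d=d[v,u])*1e3)
im=ortho('top',p,*pl.mean(0)[:2],.036)
cv2.imwrite('pics/or.png',cv2.resize(im[:,:,::-1],(600,600)))
im=ortho('side',np.load('side0.npz')['p'],*pl.mean(0)[:2],.036)
cv2.imwrite('pics/ors.png',cv2.resize(im[:,:,::-1],(600,600)))
im=ortho('top',p,*pk.mean(0)[:2],.024+.04,half=.06,res=.00025)
cv2.imwrite('pics/op.png',cv2.resize(im[:,:,::-1],(600,600)))
im=ortho('side',np.load('side0.npz')['p'],*pk.mean(0)[:2],.024+.04,half=.06,res=.00025)
cv2.imwrite('pics/ops.png',cv2.resize(im[:,:,::-1],(600,600)))
E
```

```text
plate [541.59009369 193.59195712] [107.43377255  71.31217858 106.33905864  71.24031446] [ -81.67248687 -172.19949266   98.28968969    8.68043931]
rail [539.42739556 191.54654733] [180.70197156  76.84793786 180.49229505  77.18970094] [ -82.37705423 -172.17279337   97.73110908    7.98217998]
screw [542.53657081 194.58104085] [89.7249631  50.82617876 88.03672022 52.05165492] [ -81.51380053 -172.24203713   99.27955494    9.64282633]
park [ 484.7967922 -184.9206422] [63.43969254 79.5104918  58.67830063 79.24515479] [-91.80805536 174.16911356  88.12003579  -2.39843925]
slot [539.82164417 192.33861501  28.37482906]
plate [535.04995938 226.53320956  36.18445966]
railend [533.11311434 274.87278625  27.92557866]
park [ 467.8823522  -168.03440181   23.43191057]
grip [ 488.50456732 -186.97866197   71.69117977]
table [537.54639176  11.83358151   2.04960364]
```

View pics/or.png

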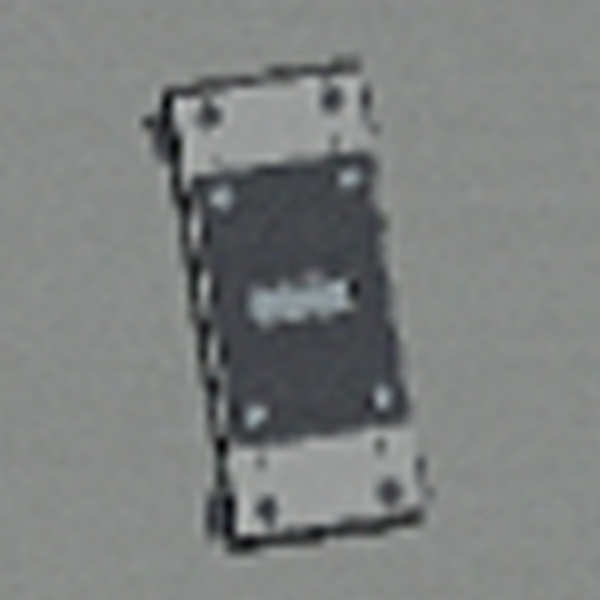

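View pics/ors.png

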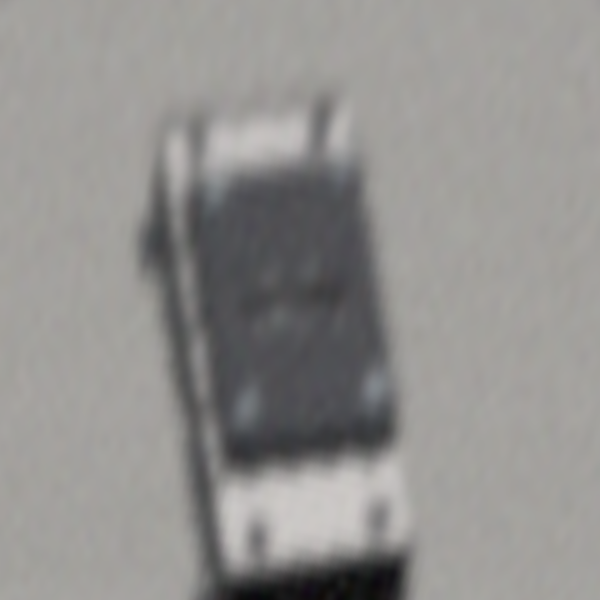

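View pics/op.png

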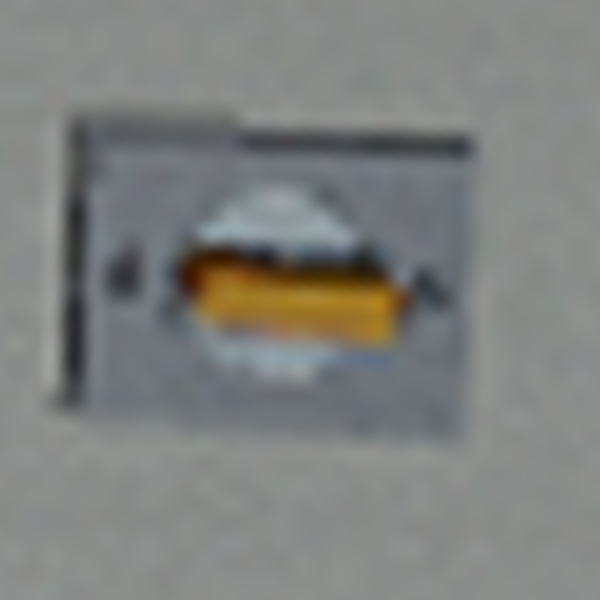

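View pics/ops.png

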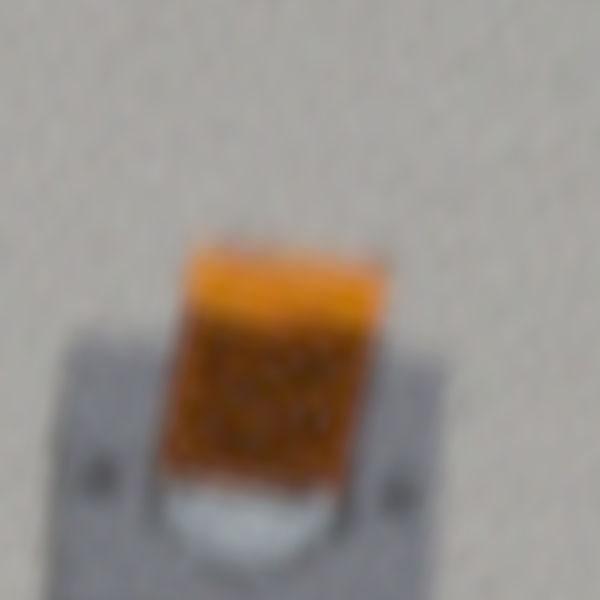

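```bash
cat >> h.py <<'E'
def plan(x,y,z,yaw):
    s=r.read_state(); ro=np.radians(s['orientation'])
    from scipy.spatial.transform import Rotation as Ro
    T=Ro.from_euler('xyz',ro).as_matrix()
    d=T.T@(np.array([x,y,z])-s['tool_pos'])*1e3
    dy=(yaw-s['orientation'][2]+180)%360-180
    print('t',round(s['time_s'],2),'pos',np.round(s['tool_pos']*1e3,1),'rpy',np.round(s['orientation'],2),'w',round(s['gripper_width']*1e3,1),'F',np.round(s['contact_force'],1))
    print('shift',np.round(d,1),'roll',round(-np.radians(dy),4))
E
python3 - <<'E'
from fit import *
p=np.load('top0.npz')['p'];c=r.get_calibration('top')
print('cam',-np.array(c['R']).T@c['t'])
a=np.deg2rad(7.9)
R0=(.5405,.193)
im=ortho('top',p,*R0,.036,half=.06,res=.0002,yaw=a); cv2.imwrite('pics/r1.png',im[:,:,::-1])
im=ortho('top',p,*R0,.028,half=.11,res=.0004,yaw=a); cv2.imwrite('pics/r2.png',im[:,:,::-1])
b=np.deg2rad(-3)
im=np.hstack([cv2.resize(ortho(n,np.load(n+'0.npz')['p'],.4848,-.1849,.0685,half=.03,res=.0002,yaw=b)[:,:,::-1],(390,390)) for n in('top','side')]); cv2.imwrite('pics/g1.png',im)
im=ortho('top',p,.4848,-.1849,.024,half=.05,res=.0002,yaw=b); cv2.imwrite('pics/g2.png',im[:,:,::-1])
plan(.485,-.186,.15,-3.5)
E
```

```text
cam [ 0.27021945 -0.00969174  1.63403977]
t 0.1 pos [ 260.3 -567.7  199.3] rpy [-179.9     0.     24.63] w 85.4 F [-0.1 -0.7  0.6]
shift [ 363.4 -253.2   49.7] roll 0.4909
```

View pics/r1.png

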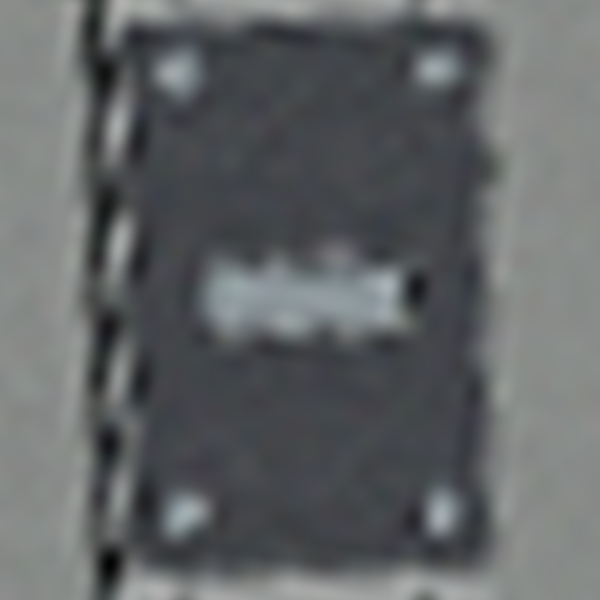

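View pics/r2.png

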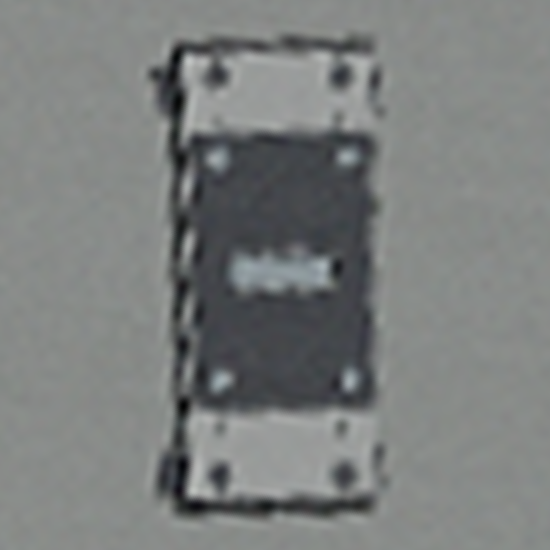

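View pics/g1.png

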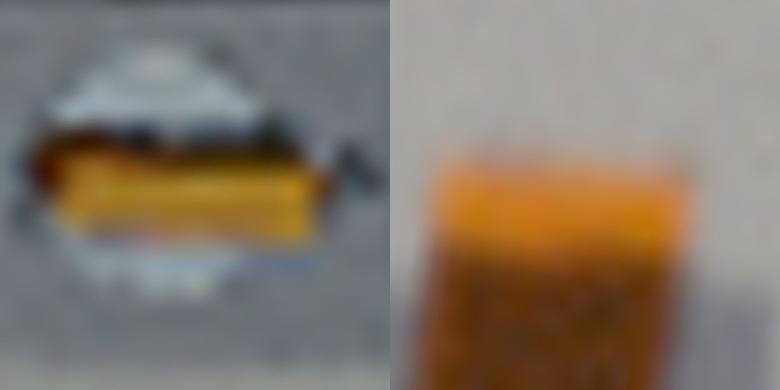

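View pics/g2.png

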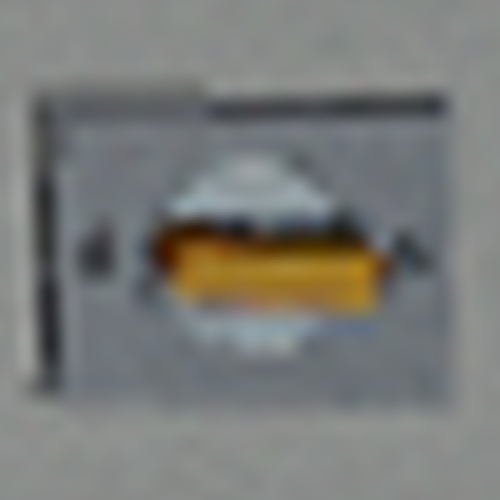

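```bash
python3 -c "
from h import *
plan(.484,-.1862,.15,-6)"
```

```text
t 0.1 pos [ 260.3 -567.7  199.3] rpy [-179.9     0.     24.63] w 85.4 F [-0.1 -0.7  0.6]
shift [ 362.4 -253.5   49.7] roll 0.5346
```

Request:
{"name": "send_rows", "arguments": {
  "commands": [
    [50,[36,-25,0],0.1],
    [50,[72,-50,0],0.2],
    [50,[108,-76,0],0.3],
    [50,[144,-101,5],0.4],
    [50,[180,-126,10],0.5],
    [50,[216,-151,15],0.535],
    [50,[252,-177,20],0.535],
    [50,[288,-202,30],0.535],
    [50,[324,-227,40],0.535],
    [50,[350,-245,50],0.535],
    [50,[362.4,-253.5,50],0.535],
    [50,[362.4,-253.5,50],0.535],
    [50,[362.4,-253.5,50],0.535],
    [50,[362.4,-253.5,50],0.535]
  ],
  "grip_force": 60
}}

```text
time_s: 1.27
tool_pos: [0.4835, -0.1868, 0.1495]
orientation: [-179.9, 0.1, -6.0]
contact_force: [0.4, -0.5, -0.9]
gripper_width: 0.0498
```

```bash
python3 -c "
from h import *
p,d=r.read_camera('side');p2,d=r.read_camera('top')
a=cv2.resize(p[140:300,180:340,::-1],(400,400),interpolation=2);b=cv2.resize(p2[120:250,240:370,::-1],(400,400),interpolation=2)
cv2.imwrite('pics/ab.png',np.hstack([a,b]))
plan(.484,-.1862,.036,-6)"
```

```text
t 1.37 pos [ 483.3 -187.9  149.8] rpy [-1.7995e+02  6.0000e-02 -6.1800e+00] w 49.9 F [-0.1 -0.2 -0.3]
shift [  0.7  -1.7 113.8] roll -0.0032
```

View pics/ab.png

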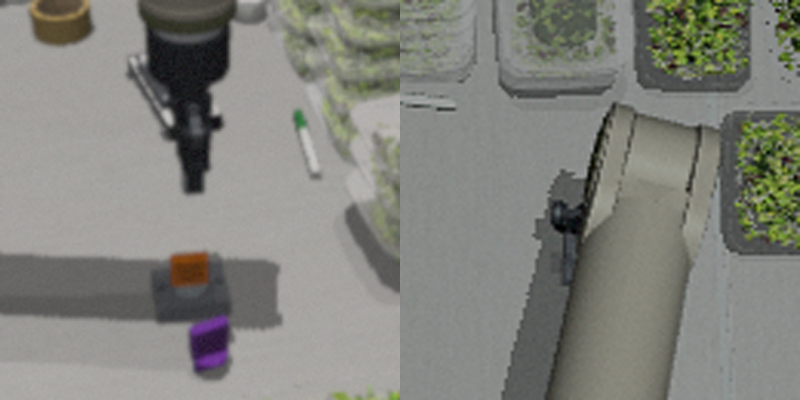

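The side view shows the gripper directly above the orange grip (190,268), with the purple part clear of it. I'll descend next.

Request:
{"name": "send_rows", "arguments": {
  "commands": [
    [50,[0.7,-1.7,20],0],
    [50,[0.7,-1.7,40],0],
    [50,[0.7,-1.7,60],0],
    [50,[0.7,-1.7,80],0],
    [50,[0.7,-1.7,95],0],
    [50,[0.7,-1.7,106],0],
    [50,[0.7,-1.7,112],0],
    [50,[0.7,-1.7,113.5],0],
    [50,[0.7,-1.7,113.5],0],
    [50,[0.7,-1.7,113.5],0],
    [50,[0.7,-1.7,113.5],0]
  ]
}}

```text
time_s: 2.28
tool_pos: [0.4848, -0.1865, 0.0373]
orientation: [-180.0, -0.0, -6.2]
contact_force: [0.4, -1.0, -0.1]
gripper_width: 0.0498
```

```bash
python3 -c "
from h import *
p,d=r.read_camera('side')
a=cv2.resize(p[140:300,180:340,::-1],(600,600),interpolation=2)
cv2.imwrite('pics/ac.png',a)
plan(.484,-.1862,.036,-6)"
```

```text
t 2.33 pos [ 484.8 -186.5   37.2] rpy [-1.7998e+02 -3.0000e-02 -6.1800e+00] w 49.9 F [-0.1  0.2  0.3]
shift [-0.8 -0.2  1.2] roll -0.0032
```

View pics/ac.png

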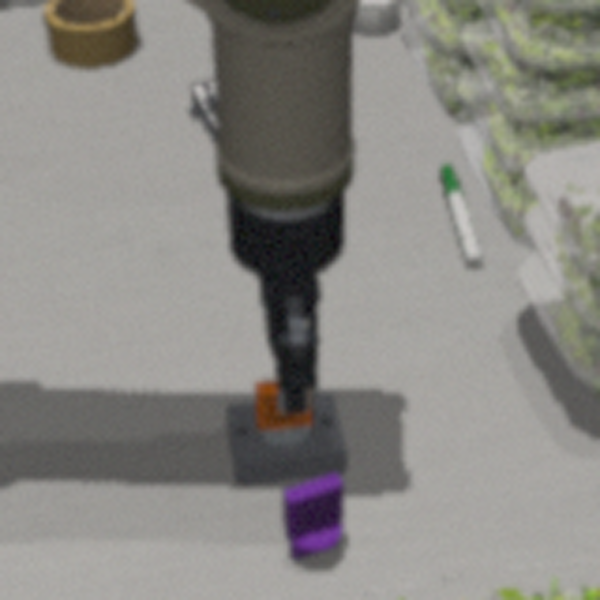

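```bash
python3 -c "
from h import *
c=r.get_calibration('side')
f=lambda X:np.round((w2px(c,X)-[180,140])*3.75,1)
print('finger',f([.4848+.003,-.2115,.0372]),f([.4848+.003,-.2115,.056]))
for x in(.480,.482,.484): 
  cs,sn=np.cos(-.105),np.sin(-.105)
  for s in(-1,1): print(x,s,[f([x+cs*.02*s+sn*-.006,-.1862+sn*.02*s-cs*.006,z]) for z in(.029,.0685)])
"
```

```text
finger [299.  437.6] [298.8 419.4]
0.48 -1 [array([256.1, 430.1]), array([254.4, 391.8])]
0.48 1 [array([311. , 425.1]), array([310.8, 386.7])]
0.482 -1 [array([258.8, 429.7]), array([257.2, 391.3])]
0.482 1 [array([313.7, 424.6]), array([313.5, 386.2])]
0.484 -1 [array([261.5, 429.2]), array([260. , 390.9])]
0.484 1 [array([316.4, 424.1]), array([316.3, 385.8])]
```

```bash
python3 -c "
from h import *
p,d=r.read_camera('side')
c=r.get_calibration('side')
a=cv2.resize(p[210:270,230:290,::-1],(600,600),interpolation=2)
f=lambda X:tuple(int(v) for v in (w2px(c,X)-[230,210]+.5)*10)
cs,sn=np.cos(-.108),np.sin(-.108)
def L(x,y,z): return f([.4848+cs*x-sn*y,-.1865+sn*x+cs*y,z])
for X in [(-.011,-.025),(.011,-.025)]:
  cv2.line(a,L(*X,.0372),L(*X,.06),(0,255,0),1)
cv2.circle(a,L(0,0,.0685),4,(255,0,0),-1)
cv2.imwrite('pics/ad.png',a)
"
```

```text
(no output)
```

View pics/ad.png

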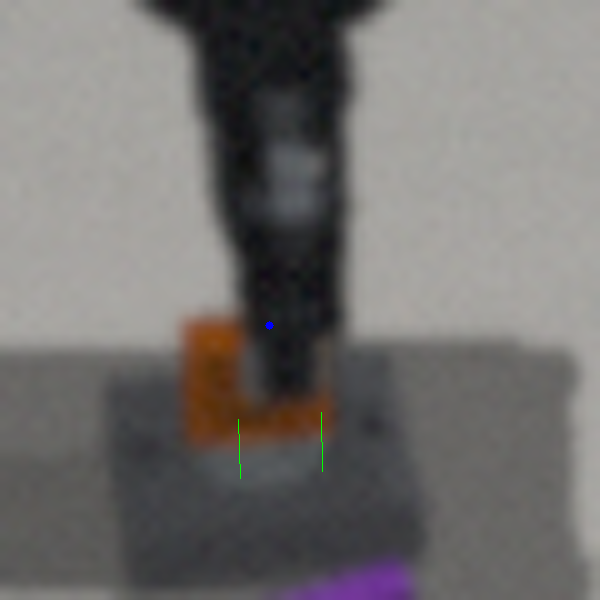

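Request:
{"name": "send_rows", "arguments": {
  "commands": [
    [50,[-2,-0.2,1],0],
    [50,[-3.5,-0.2,1.2],0],
    [50,[-3.5,-0.2,1.2],0],
    [40,[-3.5,-0.2,1.2],0],
    [30,[-3.5,-0.2,1.2],0],
    [22,[-3.5,-0.2,1.2],0],
    [18,[-3.5,-0.2,1.2],0],
    [14,[-3.5,-0.2,1.2],0],
    [10,[-3.5,-0.2,1.2],0],
    [8,[-3.5,-0.2,1.2],0],
    [5,[-3.5,-0.2,1.2],0],
    [5,[-3.5,-0.2,1.2],0],
    [5,[-3.5,-0.2,1.2],0],
    [5,[-3.5,-0.2,1.2],0]
  ]
}}

```text
time_s: 3.55
tool_pos: [0.4813, -0.1858, 0.036]
orientation: [-180.0, -0.0, -6.2]
contact_force: [-0.6, 0.3, 3.5]
gripper_width: 0.008
```

```bash
cat > see.py <<'E'
from h import *
import sys
u,v,w,o=int(sys.argv[1]),int(sys.argv[2]),int(sys.argv[3]),sys.argv[4]
p,d=r.read_camera(sys.argv[5] if len(sys.argv)>5 else 'side')
cv2.imwrite('pics/'+o,cv2.resize(p[v:v+w,u:u+w,::-1],(600,600),interpolation=2))
plan(.484,-.1862,.036,-6)
print(r.read_state()['torque'])
E
python3 see.py 230 210 60 ae.png
```

```text
t 3.6 pos [ 481.3 -185.8   36. ] rpy [-1.7997e+02 -3.0000e-02 -6.1800e+00] w 7.8 F [-0.7 -0.1  3.8]
shift [2.7 0.1 0. ] roll -0.0031
[ 0.17298682  0.13466771 -0.05457612]
```

View pics/ae.png

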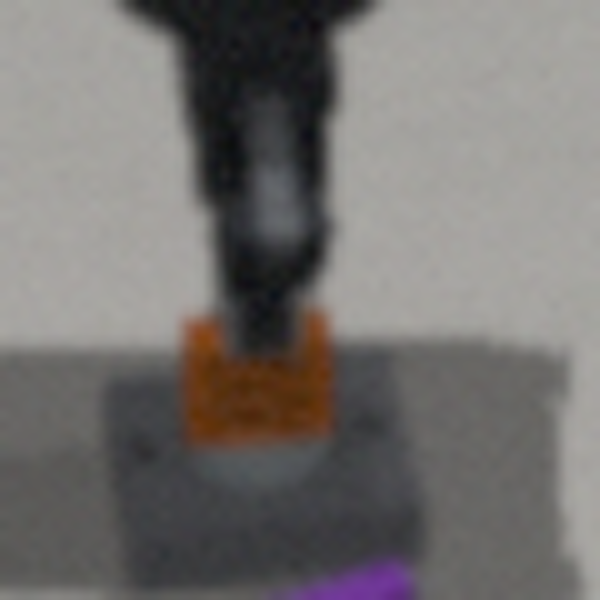

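```bash
python3 -c "
from h import *
c=r.get_calibration('side')
for z in(.15,.16,.17,.18): print(z,w2px(c,[.4833,-.1879,z]),w2px(c,[.4833-.0026,-.2129,z]))
for z in(.036,.046,.056,.0685): print(z,(w2px(c,[.4813,-.1858,z])-[230,210]+.5)*10, (w2px(c,[.4813,-.1918,z])-[230,210]+.5)*10)
"
```

```text
0.15 [255.49321686 219.65212449] [256.61398542 226.42660983]
0.16 [255.42570183 216.67210304] [256.55278081 223.42964792]
0.17 [255.35726979 213.65126264] [256.49071184 220.39052326]
0.18 [255.28790415 210.58885774] [256.42776215 217.30844093]
0.036 [258.18097611 410.28111142] [262.88161098 426.14067485]
0.046 [257.54402209 384.65750107] [262.27182012 400.5038162 ]
0.056 [256.89893834 358.70130542] [261.65416782 374.53229529]
0.0685 [256.08093629 325.77940053] [260.87083702 341.58819682]
```

```bash
python3 -c "
from h import *
p,d=r.read_camera('side');c=r.get_calibration('side')
for v in range(208,258,2):
  u=256; print(v,p[v,u],np.round(px2w(c,u,v,d=d[v,u])*1e3,1) if d[v,u]>0 else None, np.round(px2w(c,u-3,v,d=d[v,u-3])*1e3,1),p[v,u-3])
"
```

```text
208 [17 19 24] [ 478.2 -222.2  217.5] [ 471.  -222.7  219.3] [27 29 32]
210 [21 21 26] [ 477.9 -223.2  212.2] [ 470.9 -222.9  213.4] [20 22 19]
212 [28 29 31] [ 477.6 -224.2  207. ] [ 471.4 -219.4  204.2] [23 29 29]
214 [24 23 27] [ 477.4 -224.6  201.1] [ 471.2 -219.5  198.1] [28 29 33]
216 [24 30 27] [ 477.4 -224.1  194.5] [ 470.6 -222.2  194.2] [26 27 30]
218 [30 33 33] [ 477.7 -222.3  186.5] [ 470.5 -222.   187.8] [27 25 28]
220 [52 56 58] [ 477.9 -221.   179. ] [ 470.3 -222.5  181.8] [30 31 32]
222 [59 60 61] [ 477.4 -222.8  174.2] [ 469.6 -225.4  178.1] [26 28 31]
224 [63 64 68] [ 476.2 -228.4  172.9] [ 469.1 -226.9  173.1] [14 20 24]
226 [73 76 81] [ 475.  -233.4  171.2] [ 470.8 -217.4  157.6] [20 23 23]
228 [92 92 98] [ 474.2 -236.9  168.1] [ 473.6 -201.9  136.2] [26 23 29]
230 [89 91 95] [ 473.3 -240.9  165.4] [ 468.5 -228.2  154.7] [43 42 47]
232 [91 95 99] [ 472.1 -246.2  164.1] [ 465.9 -241.1  160.6] [46 51 54]
234 [54 55 58] [ 471.8 -247.4  158.7] [ 464.4 -248.   160.9] [33 33 37]
236 [36 38 41] [ 472.5 -243.3  148. ] [ 464.8 -245.1  151.4] [27 29 31]
238 [25 27 28] [ 476.7 -221.9  119.6] [ 467.2 -231.6  131.1] [29 28 32]
240 [22 20 25] [ 480.4 -202.9   93.2] [ 474.  -194.9   86.8] [60 61 62]
242 [23 25 27] [ 479.9 -204.9   88. ] [ 473.7 -195.8   80.4] [62 60 62]
244 [37 36 36] [ 480.3 -202.1   77.7] [ 473.6 -195.4   72.6] [69 62 59]
246 [76 44 26] [ 482.3 -191.7   59.3] [ 474.2 -191.4   60.9] [83 50 32]
248 [87 46 20] [ 481.8 -193.5   53.6] [ 473.8 -192.8   54.8] [84 45 18]
250 [93 53 20] [ 481.8 -192.7   45.1] [ 473.6 -192.9   47.3] [89 47 16]
252 [92 53 31] [ 481.2 -195.2   40. ] [ 473.6 -191.9   38.5] [93 51 24]
254 [96 77 69] [ 482.  -190.5   27. ] [ 473.7 -190.6   29.1] [105  76  66]
256 [82 88 88] [ 480.  -200.    29.6] [ 472.7 -194.9   26.1] [85 87 89]
```

Request:
{"name": "send_rows", "arguments": {
  "commands": [
    [0,[0,0,0],0],
    [0,[0,0,0],0],
    [0,[0,0,-2],0],
    [0,[0,0,-4],0],
    [0,[0,0,-6],0],
    [0,[0,0,-6],0]
  ]
}}

```text
time_s: 4.15
tool_pos: [0.4815, -0.1859, 0.0424]
orientation: [-180.0, -0.1, -6.2]
contact_force: [-0.0, 0.3, -0.6]
gripper_width: 0.0079
```

```bash
python3 see.py 230 210 60 af.png
```

```text
t 4.2 pos [ 481.4 -185.9   42.2] rpy [-1.7998e+02 -5.0000e-02 -6.1800e+00] w 8.0 F [-0.8  0.2 -1.2]
shift [2.6 0.  6.2] roll -0.0031
[0.00449001 0.03074181 0.01178074]
```

View pics/af.png

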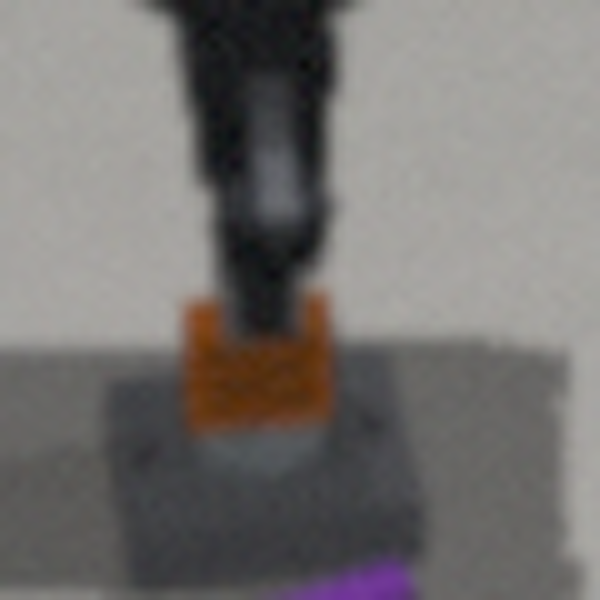

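Request:
{"name": "send_rows", "arguments": {
  "commands": [
    [0,[0,0,3],0],
    [0,[0,0,5],0],
    [0,[0,0,6],0],
    [0,[0,0,6],0],
    [25,[0,0,6],0],
    [25,[0,0,6],0],
    [25,[0,0,6],0],
    [25,[0,0,8],0],
    [25,[0,0,10],0],
    [25,[0,0,12],0],
    [25,[0,0,12],0]
  ]
}}

```text
time_s: 5.12
tool_pos: [0.481, -0.1857, 0.0296]
orientation: [-180.0, 0.0, -6.2]
contact_force: [0.6, -0.1, -0.1]
gripper_width: 0.025
```

```bash
python3 see.py 230 210 60 ag.png
```

```text
t 5.17 pos [ 481.1 -185.7   29.8] rpy [-1.7997e+02 -1.0000e-02 -6.1800e+00] w 25.1 F [ 0.  -0.2  0.2]
shift [ 2.9  0.1 -6.2] roll -0.0031
[0.03685397 0.03100155 0.01441553]
```

View pics/ag.png

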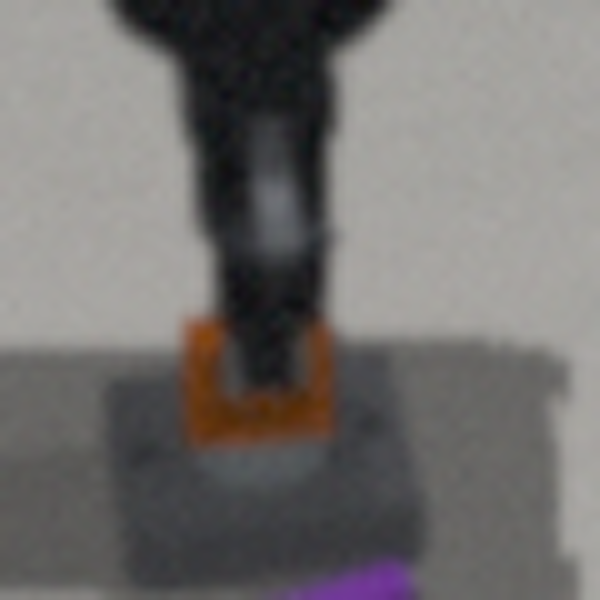

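Request:
{"name": "send_rows", "arguments": {
  "commands": [
    [25,[0,0,1],0],
    [25,[0,0,2],0],
    [25,[0,0,3],0],
    [25,[0,0,4],0],
    [25,[0,0,5],0],
    [25,[0,0,5],0]
  ]
}}

```text
time_s: 5.67
tool_pos: [0.481, -0.1857, 0.0246]
orientation: [-180.0, 0.0, -6.2]
contact_force: [-0.5, 0.1, 0.6]
gripper_width: 0.0251
```

Request:
{"name": "send_rows", "arguments": {
  "commands": [
    [25,[0,0,1],0],
    [25,[0,0,2],0],
    [25,[0,0,3],0],
    [25,[0,0,4],0],
    [25,[0,0,5],0],
    [25,[0,0,5],0]
  ]
}}

```text
time_s: 6.17
tool_pos: [0.4808, -0.1856, 0.0193]
orientation: [-180.0, 0.0, -6.2]
contact_force: [0.3, 0.7, -0.1]
gripper_width: 0.0253
```

```bash
python3 see.py 230 210 60 ah.png
```

```text
t 6.22 pos [ 480.9 -185.6   19.4] rpy [-1.7996e+02  3.0000e-02 -6.1800e+00] w 24.8 F [0.4 0.2 0.7]
shift [  3.2   0.2 -16.6] roll -0.0031
[0.04087402 0.00192303 0.01063474]
```

View pics/ah.png

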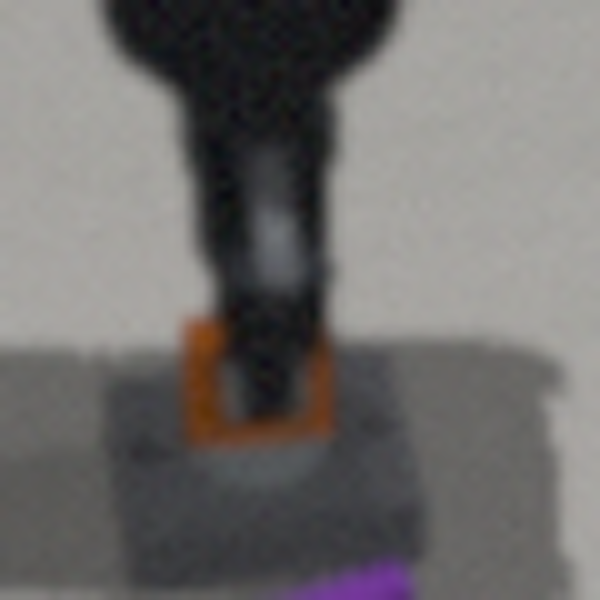

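Request:
{"name": "send_rows", "arguments": {
  "commands": [
    [20,[0,0,0],0],
    [15,[0,0,0],0],
    [10,[0,0,0],0],
    [5,[0,0,0],0],
    [0,[0,0,0],0],
    [0,[0,0,0],0],
    [0,[0,0,0],0],
    [0,[0,0,0],0]
  ],
  "grip_force": 70
}}

```text
time_s: 6.88
tool_pos: [0.4812, -0.1858, 0.0197]
orientation: [-180.0, -0.0, -6.2]
contact_force: [0.6, 0.3, 4.2]
gripper_width: 0.0103
```

```bash
python3 see.py 230 210 60 ai.png
```

```text
t 6.93 pos [ 481.2 -185.7   19.7] rpy [-1.7997e+02 -1.0000e-02 -6.1800e+00] w 10.3 F [0.2 0.  5. ]
shift [  2.9   0.2 -16.3] roll -0.0031
[ 0.02980469 -0.02047261 -0.01409849]
```

View pics/ai.png

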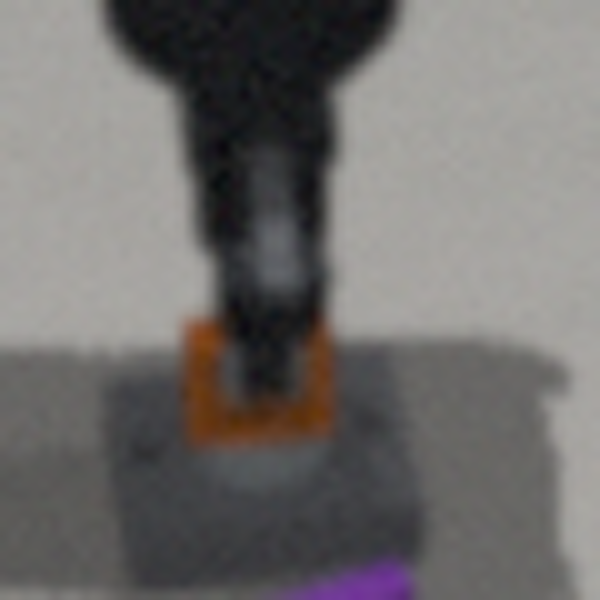

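Request:
{"name": "send_rows", "arguments": {
  "commands": [
    [0,[0,0,-3],0],
    [0,[0,0,-8],0],
    [0,[0,0,-15],0],
    [0,[0,0,-25],0],
    [0,[0,0,-40],0],
    [0,[0,0,-60],0],
    [0,[0,0,-80],0],
    [0,[0,0,-90],0],
    [0,[0,0,-90],0]
  ]
}}

```text
time_s: 7.68
tool_pos: [0.4829, -0.1864, 0.1128]
orientation: [180.0, -0.3, -6.2]
contact_force: [1.1, -0.2, -1.9]
gripper_width: 0.0101
```

```bash
python3 see.py 180 140 160 aj.png; python3 -c "
from h import *
plan(.5425,.1943,.08,8.2)"
```

```text
t 7.73 pos [ 482.  -186.1  110.9] rpy [ 1.7999e+02 -1.6000e-01 -6.1800e+00] w 10.4 F [-0.3  0.1 -0.6]
shift [ 1.8 -0.1 75. ] roll -0.0032
[ 0.00126584 -0.0005955   0.01626829]
t 7.73 pos [ 482.  -186.1  110.9] rpy [ 1.7999e+02 -1.6000e-01 -6.1800e+00] w 10.4 F [-0.3  0.1 -0.6]
shift [  19.1 -384.7   30.9] roll -0.251
```

View pics/aj.png

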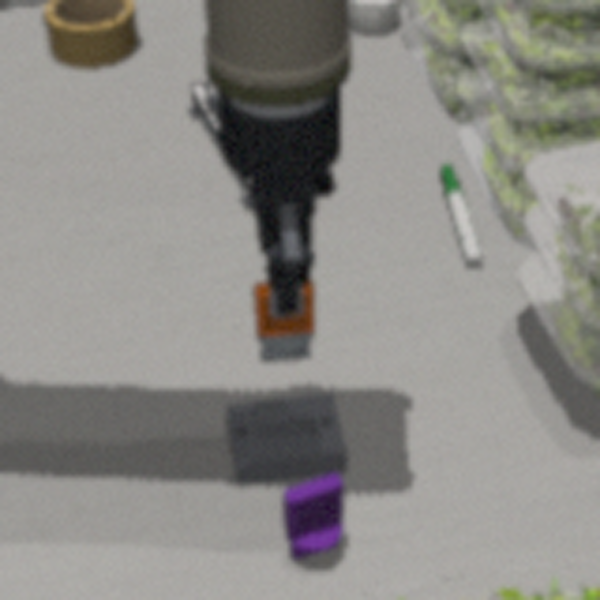

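The toggle is held and clear of the block. Next I'll move it over the slot.

Request:
{"name": "send_rows", "arguments": {
  "commands": [
    [0,[2,-20,0],-0.03],
    [0,[4,-50,0],-0.06],
    [0,[5,-85,0],-0.1],
    [0,[7,-120,0],-0.15],
    [0,[8,-155,0],-0.2],
    [0,[9,-190,0],-0.25],
    [0,[11,-225,0],-0.251],
    [0,[13,-260,0],-0.251],
    [0,[15,-295,0],-0.251],
    [0,[16,-325,0],-0.251],
    [0,[17,-350,0],-0.251],
    [0,[18,-370,5],-0.251],
    [0,[19,-380,10],-0.251],
    [0,[19,-384.7,15],-0.251],
    [0,[19,-384.7,15],-0.251],
    [0,[19,-384.7,15],-0.251],
    [0,[19,-384.7,15],-0.251]
  ]
}}

```text
time_s: 9.15
tool_pos: [0.5425, 0.1923, 0.0957]
orientation: [179.9, -0.1, 8.1]
contact_force: [-0.3, -0.3, -1.4]
gripper_width: 0.0103
```

```bash
python3 see.py 210 120 90 ak.png;python3 see.py 150 140 100 al.png top; python3 -c "
from h import *
plan(.5425,.1943,.06,8.2)"
```

```text
t 9.2 pos [542.7 192.4  96. ] rpy [ 1.799e+02 -1.600e-01  8.070e+00] w 10.1 F [-0.8  0.4 -1.3]
shift [-111.4  366.5   60.3] roll 0.2455
[ 0.01160363 -0.00913704 -0.06095356]
t 9.25 pos [542.8 192.7  96.2] rpy [179.91  -0.18   8.08] w 10.2 F [ 0.2  0.4 -1. ]
shift [-111.6  366.8   60.4] roll 0.2457
[-0.01541835  0.00224966  0.01608844]
t 9.25 pos [542.8 192.7  96.2] rpy [179.91  -0.18   8.08] w 10.2 F [ 0.2  0.4 -1. ]
shift [-0.2 -1.7 36.2] roll -0.0021
```

View pics/ak.png

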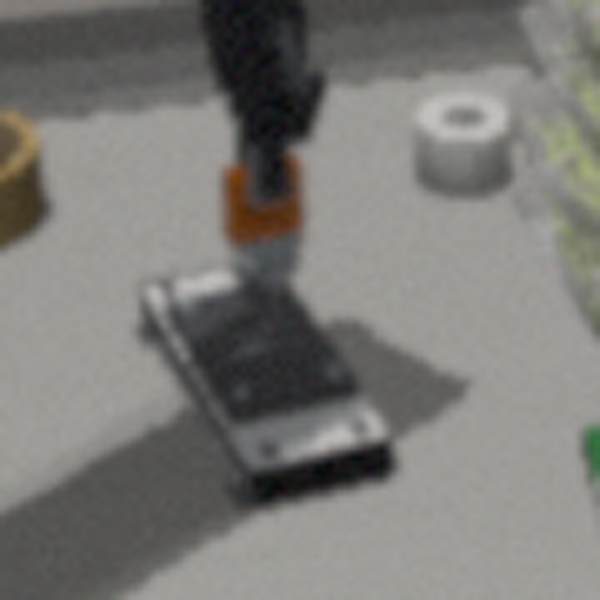

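View pics/al.png

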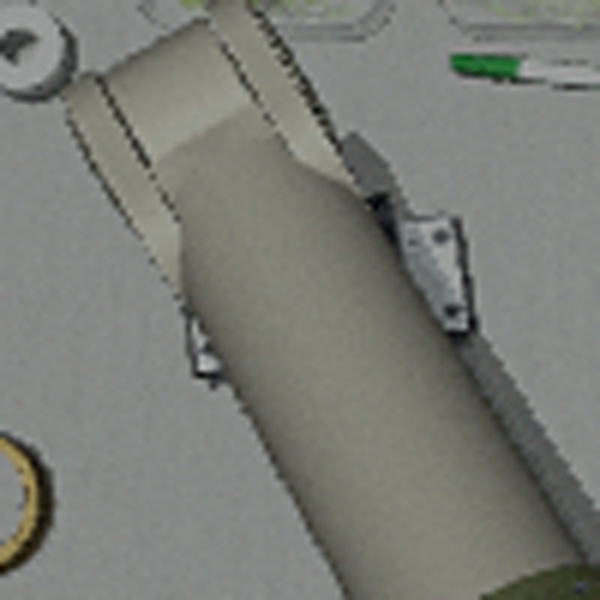

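Request:
{"name": "send_rows", "arguments": {
  "commands": [
    [0,[0,-1.7,8],0],
    [0,[0,-1.7,16],0],
    [0,[0,-1.7,24],0],
    [0,[0,-1.7,32],0],
    [0,[0,-1.7,36],0],
    [0,[0,-1.7,36],0],
    [0,[0,-1.7,36],0]
  ]
}}

```text
time_s: 9.83
tool_pos: [0.5424, 0.1943, 0.0597]
orientation: [179.9, -0.1, 8.1]
contact_force: [0.2, -0.3, -1.5]
gripper_width: 0.0101
```

```bash
python3 -c "
from h import *
I=np.mean([r.read_camera('side')[0].astype(float) for _ in range(3)],0).astype(np.uint8)
np.save('s1.npy',I)
cv2.imwrite('pics/am.png',cv2.resize(I[140:200,220:280,::-1],(600,600),interpolation=2))
plan(.5425,.1943,.05,8.2)"
```

```text
t 9.98 pos [543.  194.6  60.6] rpy [179.92  -0.23   8.08] w 10.4 F [-0.1  0.1 -0.3]
shift [-0.6  0.2 10.6] roll -0.0021
```

View pics/am.png

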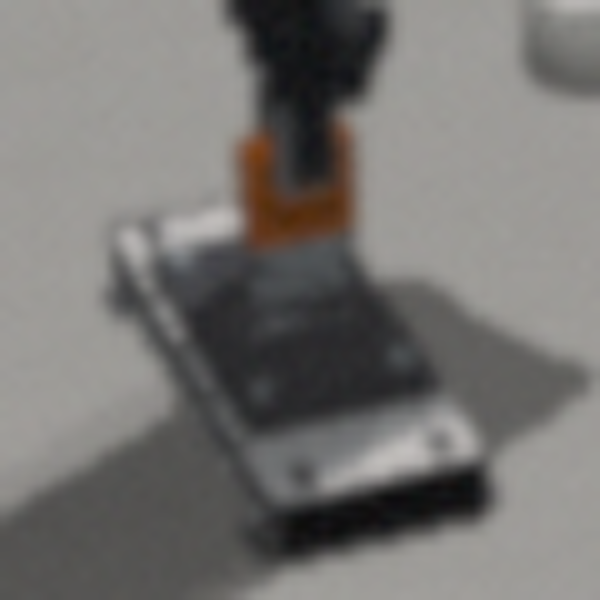

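```bash
python3 -c "
from h import *
c=r.get_calibration('side')
I=np.load('side0.npz')['p']
f=lambda X:tuple(int(round(v)) for v in (w2px(c,X)-[220,140]+.5)*10)
A=cv2.resize(I[140:200,220:280,::-1],(600,600),interpolation=2)
B=cv2.resize(np.load('s1.npy')[140:200,220:280,::-1],(600,600),interpolation=2)
def box(im,cx,cy,z,L,W,yaw,col):
  cs,sn=np.cos(yaw),np.sin(yaw)
  q=[f([cx+cs*a*L/2-sn*b*W/2,cy+sn*a*L/2+cs*b*W/2,z]) for a,b in((-1,-1),(1,-1),(1,1),(-1,1))]
  cv2.polylines(im,[np.array(q)],True,col,1)
a=np.radians(8.2)
for im in(A,B):
  box(im,.5423,.1943,.036,.042,.012,a,(0,255,0))
  box(im,.5423,.1943,.036,.07,.11,a,(0,255,0))
box(B,.543,.1946,.0434,.034,.009,a,(0,255,255))
box(B,.543,.1946,.1094,.04,.012,a,(0,255,255))
box(B,.543,.1946,.069,.04,.012,a,(0,255,255))
cv2.imwrite('pics/an.png',np.hstack([A[100:500,100:500],B[100:500,100:500]]))
"
```

```text
(no output)
```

View pics/an.png

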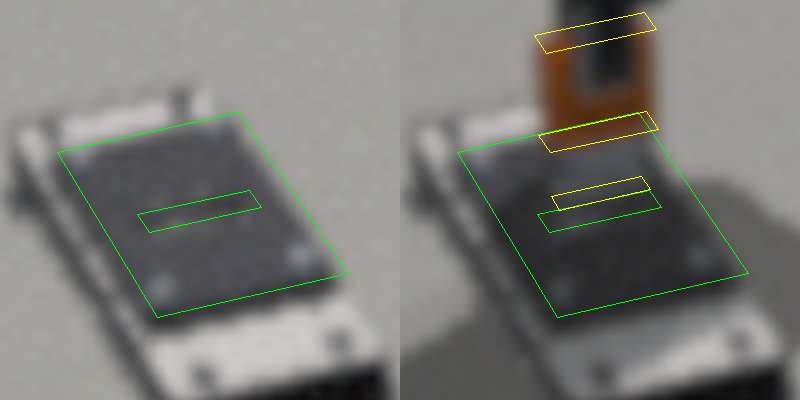

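Request:
{"name": "send_rows", "arguments": {
  "commands": [
    [0,[-0.5,0,2],0],
    [0,[-0.5,0,4],0],
    [0,[-0.5,0,6],0],
    [0,[-0.5,0,6.5],0],
    [0,[-0.5,0,6.5],0],
    [0,[-0.5,0,6.5],0],
    [0,[-0.5,0,6.5],0],
    [0,[-0.5,0,6.5],0]
  ]
}}

```text
time_s: 10.65
tool_pos: [0.5426, 0.1945, 0.0542]
orientation: [179.9, -0.2, 8.1]
contact_force: [-0.3, 0.5, -0.2]
gripper_width: 0.0101
```

Request:
{"name": "send_rows", "arguments": {
  "commands": [
    [0,[0,0,0.5],0],
    [0,[0,0,1],0],
    [0,[0,0,1],0],
    [0,[0,0,1],0]
  ]
}}

```text
time_s: 10.98
tool_pos: [0.5426, 0.1945, 0.0532]
orientation: [179.9, -0.2, 8.1]
contact_force: [0.1, 1.1, 0.3]
gripper_width: 0.0104
```

Request:
{"name": "send_rows", "arguments": {
  "commands": [
    [0,[0,0,0.5],0],
    [0,[0,0,1],0],
    [0,[0,0,1],0],
    [0,[0,0,1],0]
  ]
}}

```text
time_s: 11.32
tool_pos: [0.5424, 0.1945, 0.052]
orientation: [179.9, -0.2, 8.1]
contact_force: [-0.0, 0.2, -0.2]
gripper_width: 0.0105
```

Request:
{"name": "send_rows", "arguments": {
  "commands": [
    [0,[0,0,0.5],0],
    [0,[0,0,1],0],
    [0,[0,0,1],0],
    [0,[0,0,1],0]
  ]
}}

```text
time_s: 11.65
tool_pos: [0.5423, 0.1945, 0.0509]
orientation: [179.9, -0.2, 8.1]
contact_force: [-0.7, 0.7, -0.8]
gripper_width: 0.0101
```

Request:
{"name": "send_rows", "arguments": {
  "commands": [
    [0,[0,0,0.5],0],
    [0,[0,0,1],0],
    [0,[0,0,1],0],
    [0,[0,0,1],0]
  ]
}}

```text
time_s: 11.98
tool_pos: [0.5423, 0.1944, 0.0499]
orientation: [179.9, -0.2, 8.1]
contact_force: [-0.2, -0.7, -0.2]
gripper_width: 0.0103
```

Request:
{"name": "send_rows", "arguments": {
  "commands": [
    [0,[0,0,0.5],0],
    [0,[0,0,1],0],
    [0,[0,0,1],0],
    [0,[0,0,1],0]
  ]
}}

```text
time_s: 12.32
tool_pos: [0.5424, 0.1944, 0.0488]
orientation: [179.9, -0.2, 8.1]
contact_force: [-0.1, 0.0, -0.6]
gripper_width: 0.0104
```

Request:
{"name": "send_rows", "arguments": {
  "commands": [
    [0,[0,0,1],0],
    [0,[0,0,2],0],
    [0,[0,0,3],0],
    [0,[0,0,4],0],
    [0,[0,0,5],0],
    [0,[0,0,6],0],
    [0,[0,0,6],0],
    [0,[0,0,6],0]
  ]
}}

```text
time_s: 12.98
tool_pos: [0.5424, 0.1944, 0.0427]
orientation: [179.9, -0.2, 8.1]
contact_force: [-0.7, 0.4, -1.3]
gripper_width: 0.0106
```

Request:
{"name": "send_rows", "arguments": {
  "commands": [
    [0,[0,0,0.5],0],
    [0,[0,0,1],0],
    [0,[0,0,1.5],0],
    [0,[0,0,2],0],
    [0,[0,0,2.5],0],
    [0,[0,0,3],0],
    [0,[0,0,3],0],
    [0,[0,0,3],0]
  ]
}}

```text
time_s: 13.65
tool_pos: [0.5425, 0.1944, 0.0399]
orientation: [179.9, -0.2, 8.1]
contact_force: [-0.7, -1.1, 4.0]
gripper_width: 0.0104
```

```bash
python3 -c "
from h import *
I=r.read_camera('side')[0]
cv2.imwrite('pics/ao.png',cv2.resize(I[140:200,220:280,::-1],(600,600),interpolation=2))
plan(.5425,.1943,.033,8.2);print(r.read_state()['torque'])"
```

```text
t 13.7 pos [542.5 194.4  39.9] rpy [179.92  -0.21   8.08] w 10.2 F [-1.3  0.1  4. ]
shift [-0.1  0.1  6.9] roll -0.0021
[-0.185547    0.41845285  0.01778346]
```

View pics/ao.png

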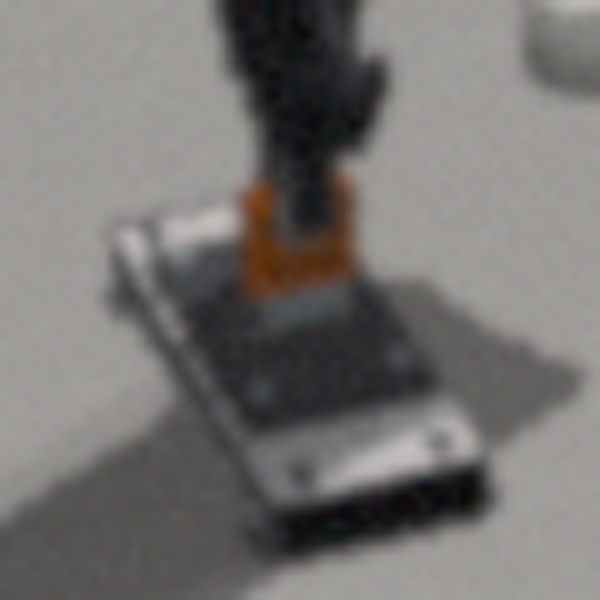

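The T-head has gone through the slot, and the spring contact (4 N) came at the predicted height. I'll press on gently.

Request:
{"name": "send_rows", "arguments": {
  "commands": [
    [0,[0,0,0.6],0],
    [0,[0,0,1.2],0],
    [0,[0,0,1.8],0],
    [0,[0,0,2.4],0],
    [0,[0,0,3],0],
    [0,[0,0,3.6],0],
    [0,[0,0,4.2],0],
    [0,[0,0,4.8],0],
    [0,[0,0,5.4],0],
    [0,[0,0,6],0],
    [0,[0,0,6],0],
    [0,[0,0,6],0]
  ]
}}

```text
time_s: 14.7
tool_pos: [0.5426, 0.1944, 0.0341]
orientation: [179.9, -0.2, 8.1]
contact_force: [-2.9, -0.9, 7.0]
gripper_width: 0.0107
```

Request:
{"name": "send_rows", "arguments": {
  "commands": [
    [0,[0,0,0.5],0],
    [0,[0,0,1],0],
    [0,[0,0,1],0],
    [0,[0,0,1],0]
  ]
}}

```text
time_s: 15.03
tool_pos: [0.5426, 0.1945, 0.0335]
orientation: [179.9, -0.2, 8.1]
contact_force: [-3.4, -1.2, 7.9]
gripper_width: 0.0104
```

Request:
{"name": "send_rows", "arguments": {
  "commands": [
    [0,[-0.2,0,0.5],0],
    [0,[-0.4,0,0.8],0],
    [0,[-0.4,0,0.8],0],
    [0,[-0.4,0,0.8],0]
  ]
}}

```text
time_s: 15.37
tool_pos: [0.5426, 0.1945, 0.0331]
orientation: [179.9, -0.3, 8.1]
contact_force: [-2.0, -2.0, 7.6]
gripper_width: 0.01
```

Request:
{"name": "send_rows", "arguments": {
  "commands": [
    [0,[0,0,0],-0.05],
    [0,[0,0,0],-0.1],
    [0,[0,0,0],-0.16],
    [0,[0,0,0],-0.22],
    [0,[0,0,0],-0.28],
    [0,[0,0,0],-0.34],
    [0,[0,0,0],-0.4],
    [0,[0,0,0],-0.4]
  ]
}}

```text
time_s: 16.03
tool_pos: [0.5434, 0.1955, 0.0339]
orientation: [179.8, -0.4, 31.2]
contact_force: [-0.5, 0.4, 7.3]
gripper_width: 0.0102
```

```bash
python3 -c "
from h import *
plan(.5425,.1943,.0327,98.2);print(r.read_state()['torque'],r.read_state()['qpos'])"
```

```text
t 16.03 pos [543.4 195.5  33.9] rpy [179.83  -0.36  31.24] w 10.2 F [-0.5  0.4  7.3]
shift [-1.5  0.6  1.2] roll -1.1687
[0.23613426 0.18913838 0.00466586] [  0.18417608  26.80843626 -29.73927738  97.2386163   15.20260704
  59.58298145 -93.34155757]
```

Request:
{"name": "send_rows", "arguments": {
  "commands": [
    [0,[-0.4,0.2,0.3],-0.08],
    [0,[-0.8,0.4,0.6],-0.16],
    [0,[-1,0.5,0.8],-0.24],
    [0,[-1,0.5,0.8],-0.32],
    [0,[-1,0.5,0.8],-0.4],
    [0,[-1,0.5,0.8],-0.48],
    [0,[-1,0.5,0.8],-0.56],
    [0,[-1,0.5,0.8],-0.56]
  ]
}}

```text
time_s: 16.7
tool_pos: [0.5434, 0.1957, 0.0338]
orientation: [179.6, -0.3, 63.6]
contact_force: [-0.4, 1.5, 6.9]
gripper_width: 0.0104
```

```bash
python3 -c "
from h import *
plan(.5425,.1943,.0327,98.2);print(r.read_state()['torque'],r.read_state()['qpos'])"
```

```text
t 16.7 pos [543.4 195.7  33.8] rpy [179.63  -0.34  63.65] w 10.4 F [-0.4  1.5  6.9]
shift [-1.7 -0.3  1.1] roll -0.6031
[0.11475665 0.25809606 0.01793202] [  5.01436909  28.23322272 -36.20718171  97.1415518   18.88872261
  60.30387823 -63.63863733]
```

Request:
{"name": "send_rows", "arguments": {
  "commands": [
    [0,[-0.4,0,0.3],-0.08],
    [0,[-0.8,0,0.6],-0.16],
    [0,[-1,0,0.8],-0.24],
    [0,[-1,0,0.8],-0.32],
    [0,[-1,0,0.8],-0.4],
    [0,[-1,0,0.8],-0.48],
    [0,[-1,0,0.8],-0.56],
    [0,[-1,0,0.8],-0.6],
    [0,[-1,0,0.8],-0.6],
    [0,[-1,0,0.8],-0.6]
  ]
}}

```text
time_s: 17.53
tool_pos: [0.544, 0.1954, 0.0337]
orientation: [179.4, -0.1, 98.0]
contact_force: [0.2, -0.3, 6.9]
gripper_width: 0.0105
```

```bash
python3 -c "
from h import *
I=r.read_camera('side')[0]
cv2.imwrite('pics/ap.png',cv2.resize(I[140:200,220:280,::-1],(600,600),interpolation=2))
plan(.5425,.1943,.0327,98.2);print(r.read_state()['torque'],r.read_state()['qpos'])"
```

```text
t 17.58 pos [544.  195.4  33.7] rpy [ 1.7937e+02 -1.2000e-01  9.8020e+01] w 10.6 F [-0.2 -0.6  7.1]
shift [-0.9 -1.7  1. ] roll -0.0031
[0.00497722 0.05873587 0.03301554] [ 10.06112437  30.22993783 -43.1971569   97.00236095  23.24079227
  61.39314013 -32.3575561 ]
```

View pics/ap.png

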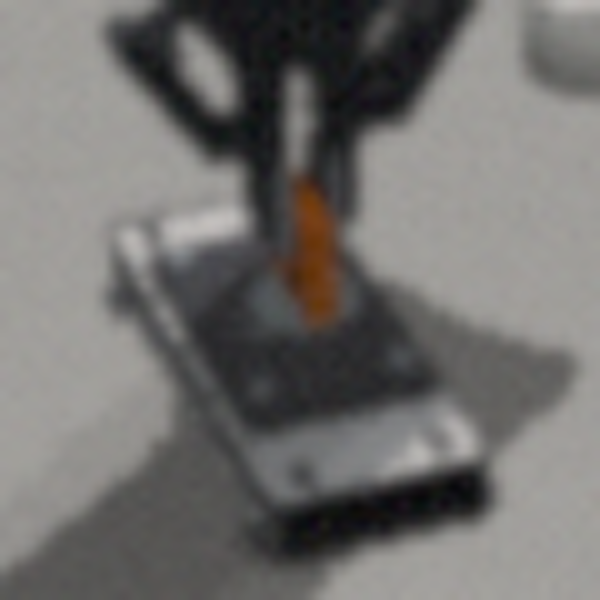

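Request:
{"name": "send_rows", "arguments": {
  "commands": [
    [0,[-0.4,-0.6,-0.5],0],
    [0,[-0.8,-1.2,-1.2],0],
    [0,[-0.8,-1.2,-2],0],
    [0,[-0.8,-1.2,-2.8],0],
    [0,[-0.8,-1.2,-3.5],0],
    [0,[-0.8,-1.2,-4.2],0],
    [0,[-0.8,-1.2,-4.8],0],
    [0,[-0.8,-1.2,-5.2],0],
    [0,[-0.8,-1.2,-5.2],0],
    [0,[-0.8,-1.2,-5.2],0],
    [0,[-0.8,-1.2,-5.2],0]
  ]
}}

```text
time_s: 18.5
tool_pos: [0.543, 0.1948, 0.036]
orientation: [179.4, -0.2, 98.0]
contact_force: [12.6, 7.8, -25.6]
gripper_width: 0.0104
```

```bash
python3 -c "
from h import *
plan(.5425,.1943,.0392,98.2);print(r.read_state()['torque'])"
```

```text
t 18.5 pos [543.  194.8  36. ] rpy [179.41  -0.25  98.04] w 10.4 F [ 12.6   7.8 -25.6]
shift [-0.4 -0.5 -3.3] roll -0.0028
[ 1.80005712 -2.89495116  0.04183054]
```

Request:
{"name": "send_rows", "arguments": {
  "commands": [
    [0,[0,0,1],0],
    [0,[0,0,2],0],
    [0,[0,0,3],0],
    [0,[0,0,3.5],0],
    [0,[0,0,3.5],0]
  ]
}}

```text
time_s: 18.92
tool_pos: [0.5434, 0.1951, 0.033]
orientation: [179.4, -0.3, 98.0]
contact_force: [-0.1, 0.7, 6.9]
gripper_width: 0.0103
```

```bash
python3 -c "
from h import *
I=np.mean([r.read_camera('side')[0].astype(float) for _ in range(4)],0).astype(np.uint8)
c=r.get_calibration('side')
f=lambda X:tuple(int(round(v)) for v in (w2px(c,X)-[220,140]+.5)*10)
B=cv2.resize(I[140:200,220:280,::-1],(600,600),interpolation=2);B0=B.copy()
def box(im,cx,cy,z,L,W,yaw,col):
  cs,sn=np.cos(yaw),np.sin(yaw)
  q=[f([cx+cs*a*L/2-sn*b*W/2,cy+sn*a*L/2+cs*b*W/2,z]) for a,b in((-1,-1),(1,-1),(1,1),(-1,1))]
  cv2.polylines(im,[np.array(q)],True,col,1)
s=r.read_state();x,y,z=s['tool_pos'];a=np.radians(98.1)
mz=z+.0303
box(B,x,y,mz+.0185,.04,.012,a,(0,255,255))
box(B,x,y,mz-.022,.04,.012,a,(0,255,255))
box(B,.5423,.1943,.036,.042,.012,np.radians(8.2),(0,255,0))
cv2.imwrite('pics/aq.png',np.hstack([B0[100:500,100:500],B[100:500,100:500]]))
plan(.5425,.1943,.0327,98.2);print(s['torque'])"
```

```text
t 19.12 pos [543.4 195.1  33.1] rpy [179.35  -0.26  98.04] w 10.4 F [-1.3  0.9  7.2]
shift [-0.7 -1.   0.4] roll -0.0029
[ 0.0209047   0.24073976 -0.01932885]
```

View pics/aq.png

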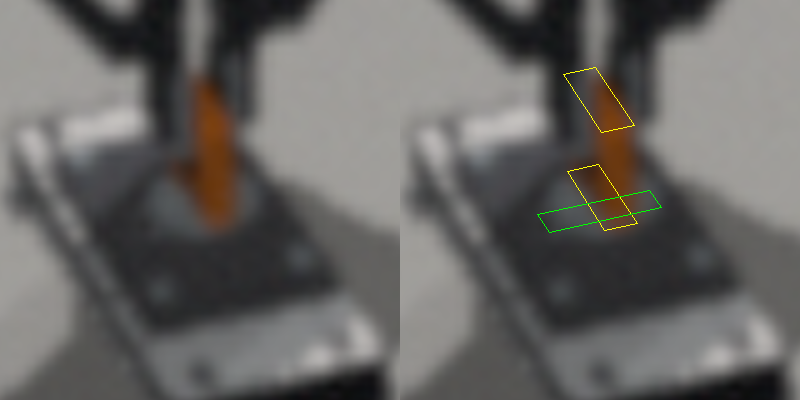

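Request:
{"name": "send_rows", "arguments": {
  "commands": [
    [0,[0,-1,0],0],
    [0,[0,-2,0],0],
    [0,[0,-2.5,0],0],
    [0,[0,-2.5,0],0],
    [0,[0,-2.5,0],0]
  ]
}}

```text
time_s: 19.53
tool_pos: [0.5426, 0.1951, 0.0343]
orientation: [179.2, -0.3, 98.0]
contact_force: [2.4, 0.4, 6.4]
gripper_width: 0.0101
```

Request:
{"name": "send_rows", "arguments": {
  "commands": [
    [0,[0,0,-0.6],0],
    [0,[0,0,-1.2],0],
    [0,[0,0,-1.8],0],
    [0,[0,0,-2.4],0],
    [0,[0,0,-3],0],
    [0,[0,0,-3],0]
  ]
}}

```text
time_s: 20.03
tool_pos: [0.5422, 0.1949, 0.0375]
orientation: [179.2, -0.3, 98.0]
contact_force: [-0.9, -0.7, 3.9]
gripper_width: 0.0103
```

Request:
{"name": "send_rows", "arguments": {
  "commands": [
    [0,[0,0,-0.5],0],
    [0,[0,0,-1],0],
    [0,[0,0,-1],0],
    [0,[0,0,-1],0]
  ]
}}

```text
time_s: 20.37
tool_pos: [0.5422, 0.1948, 0.0387]
orientation: [179.2, -0.2, 98.0]
contact_force: [-1.5, -0.3, 4.9]
gripper_width: 0.0105
```

```bash
python3 -c "
from h import *
plan(.5425,.1943,.0392,98.2);print(r.read_state()['torque'])"
```

```text
t 20.37 pos [542.2 194.8  38.7] rpy [179.19  -0.24  98.01] w 10.5 F [-1.5 -0.3  4.9]
shift [-0.6  0.3 -0.5] roll -0.0032
[-0.19428235  0.31437622  0.03997098]
```

Request:
{"name": "send_rows", "arguments": {
  "commands": [
    [12,[0,0,0],0],
    [14,[0,0,0],0],
    [18,[0,0,0],0],
    [24,[0,0,0],0],
    [30,[0,0,0],0],
    [35,[0,0,0],0],
    [35,[0,0,0],0],
    [35,[0,0,0],0]
  ]
}}

```text
time_s: 21.03
tool_pos: [0.5421, 0.1948, 0.0387]
orientation: [179.2, -0.2, 98.0]
contact_force: [-0.2, 0.4, 0.1]
gripper_width: 0.035
```

Request:
{"name": "send_rows", "arguments": {
  "commands": [
    [35,[0,0,-5],0],
    [35,[0,0,-15],0],
    [35,[0,0,-30],0],
    [35,[0,0,-60],0],
    [35,[0,0,-90],0],
    [35,[0,0,-120],0],
    [35,[0,0,-150],0],
    [35,[0,0,-150],0],
    [35,[0,0,-150],0],
    [35,[0,0,-150],0]
  ]
}}

```text
time_s: 21.87
tool_pos: [0.54, 0.1938, 0.1889]
orientation: [179.2, -0.2, 98.0]
contact_force: [0.4, 0.1, -0.5]
gripper_width: 0.0351
```

```bash
python3 -c "
from h import *
I=np.mean([r.read_camera('side')[0].astype(float) for _ in range(4)],0).astype(np.uint8)
c=r.get_calibration('side')
f=lambda X:tuple(int(round(v)) for v in (w2px(c,X)-[220,140]+.5)*10)
B=cv2.resize(I[140:200,220:280,::-1],(600,600),interpolation=2);B0=B.copy()
def box(im,cx,cy,z,L,W,yaw,col):
  cs,sn=np.cos(yaw),np.sin(yaw)
  q=[f([cx+cs*a*L/2-sn*b*W/2,cy+sn*a*L/2+cs*b*W/2,z]) for a,b in((-1,-1),(1,-1),(1,1),(-1,1))]
  cv2.polylines(im,[np.array(q)],True,col,1)
x,y=.5422,.1948;a=np.radians(98.1)
mz=.0695
box(B,x,y,mz+.0185,.04,.012,a,(0,255,255))
box(B,x,y,mz-.022,.04,.012,a,(0,255,255))
cv2.imwrite('pics/ar.png',np.hstack([B0[100:500,100:500],B[100:500,100:500]]))
plan(.5425,.1943,.0327,98.2)"
```

```text
t 22.07 pos [539.5 193.5 187.5] rpy [179.31  -0.23  98.02] w 35.0 F [-0.5  0.7  0.1]
shift [ -0.3   1.2 154.9] roll -0.0032
```

View pics/ar.png

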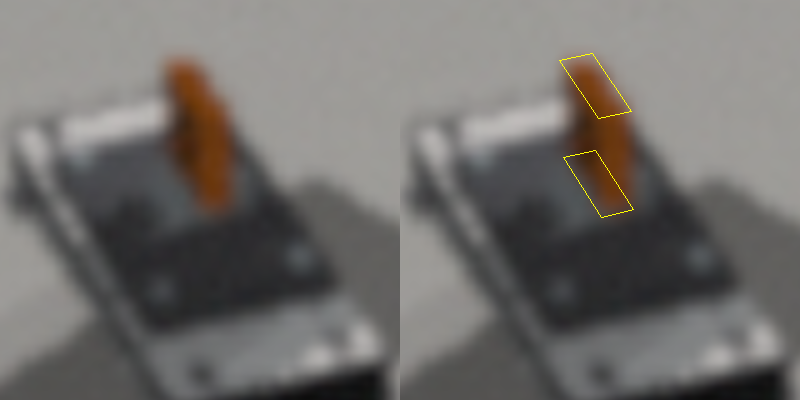

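Request:
{"name": "send_rows", "arguments": {
  "commands": [
    [35,[-35,0,0],0],
    [35,[-70,0,0],0],
    [35,[-105,0,0],0],
    [35,[-140,0,0],0],
    [35,[-175,0,0],0],
    [35,[-210,0,0],0],
    [35,[-240,0,0],0],
    [35,[-240,0,0],0],
    [35,[-240,0,0],0]
  ]
}}

```text
time_s: 22.82
tool_pos: [0.5727, -0.0469, 0.1854]
orientation: [179.4, -0.3, 97.7]
contact_force: [-0.4, 0.8, 0.1]
gripper_width: 0.035
```

```bash
python3 -c "
from h import *
c=r.get_calibration('top')
P=[r.read_camera('top') for _ in range(4)]
I=np.mean([p.astype(float) for p,_ in P],0).astype(np.uint8);D=np.mean([d for _,d in P],0)
A=cv2.resize(I[160:220,175:235,::-1],(600,600),interpolation=2)
f=lambda X:tuple(int(round(v)) for v in (w2px(c,X)-[175,160]+.5)*10)
B=A.copy();a=np.radians(98.2);cs,sn=np.cos(a),np.sin(a)
q=[f([.5422+cs*i*.02-sn*j*.006,.1948+sn*i*.02+cs*j*.006,.088]) for i,j in((-1,-1),(1,-1),(1,1),(-1,1))]
cv2.polylines(B,[np.array(q)],True,(255,255,0),1)
cv2.imwrite('pics/at.png',np.hstack([A[100:500,100:500],B[100:500,100:500]]))
m=(I[...,0].astype(int)-I[...,2]>70)&(np.indices(D.shape)[0]>160)&(np.indices(D.shape)[0]<220)&(np.indices(D.shape)[1]>175)&(np.indices(D.shape)[1]<235)
pts=np.array([px2w(c,u,v,d=D[v,u])*1e3 for v,u in np.argwhere(m)])
print(len(pts),np.round(pts[pts[:,2]>70].mean(0),1),np.round(np.sort(pts[:,2])[-15:],1))
I2=r.read_camera('side')[0]; cv2.imwrite('pics/au.png',cv2.resize(I2[:,:,::-1],(768,576)));
"
```

```text
29 [546.1 193.4  88.2] [88.1 88.1 88.5 88.5 88.7 88.8 89.  89.4 89.7 90.  90.1 90.2 90.4 90.4
 91. ]
```

View pics/at.png

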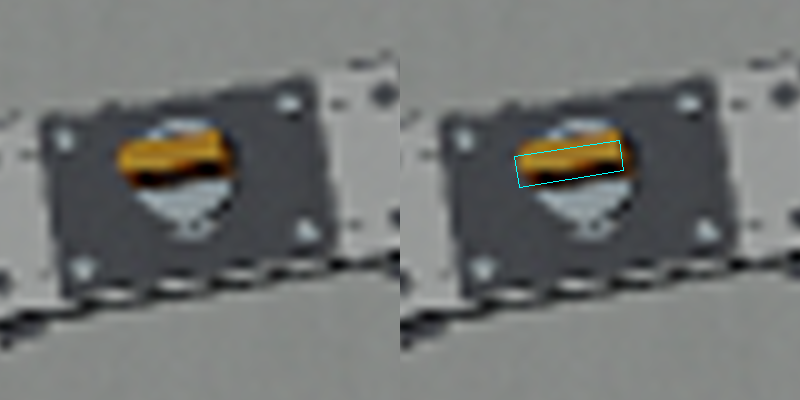

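View pics/au.png

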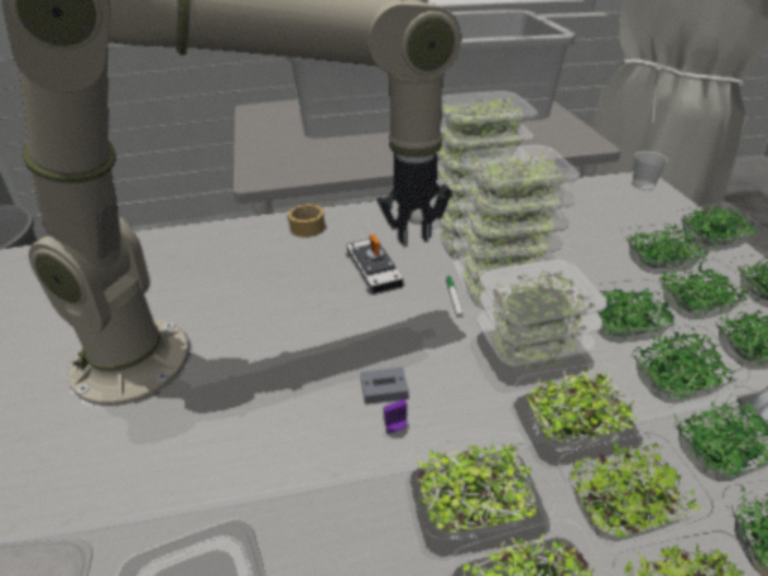

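```bash
python3 -c "
from h import *
c=r.get_calibration('top')
g=lambda x,y,z:np.round(px2w(c,175+(x+100)/10-.5,160+(y+100)/10-.5,z=z)*1e3,1)
print('collar',g(183,178,.0475),'top',g(172,152,.088), 'plate centre by screws',g((65+290+308+84)/4,(138+102+230+268)/4,.036))
for p in [(120,145),(220,130),(125,172),(225,158)]: print(g(*p,.088))
"
```

```text
collar [543.4 194.6  47.5] top [546.5 193.7  88. ] plate centre by screws [542.8 194.6  36. ]
[549.5 213.4  88. ]
[554.7 175.5  88. ]
[539.  211.4  88. ]
[543.9 173.5  88. ]
```

```bash
python3 -c "
from h import *
c=r.get_calibration('side')
I=np.mean([r.read_camera('side')[0].astype(float) for _ in range(4)],0)
f=lambda X:tuple(int(round(v)) for v in (w2px(c,X)-[235,150]+.5)*16)
A=cv2.resize(I[150:187,235:272,::-1].astype(np.uint8),None,fx=16,fy=16,interpolation=2);A=cv2.convertScaleAbs(A,alpha=1.7);a=np.radians(98.2)
u=np.array([np.cos(a),np.sin(a)]);n=np.array([-u[1],u[0]])
for t,col in((0,(0,255,255)),(.075,(255,255,0))):
 P=[]
 for z in(-.022,.0185):
  o=np.array([.5422,.1948])+np.array([.99,.14])*t*(z+.022)
  P.append([f([*(o+u*i*.02+n*j*.006),.0695+z]) for i,j in((-1,-1),(1,-1),(1,1),(-1,1))])
 for q in P: cv2.polylines(A,[np.array(q)],True,col,1)
 for i in (0,3): cv2.line(A,P[0][i],P[1][i],col,1)
cv2.imwrite('pics/av.png',A)
"
```

```text
(no output)
```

View pics/av.png

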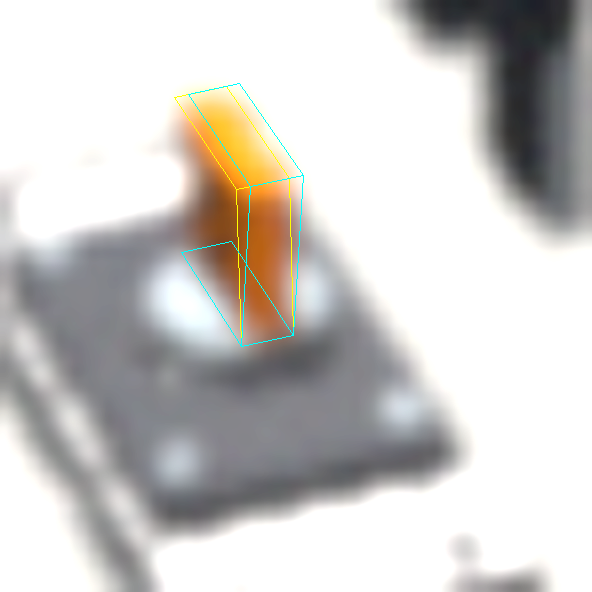

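The toggle matches the upright model at locked height, with its collar standing clear above the plate. I'm handing the job in.

```bash
python3 -c "
from h import *
r.sign_off()"
```

```text
the job is handed in; nothing more can be done
```

I took the orange toggle out of its block and passed its T-head through the slot. I pressed it down against the spring, turned it about 90°, let it spring up and released it. I handed the job in after about 23 s with the arm clear; no verdict was reported.

**What the last checks showed:**
- **Height:** the side picture fits an upright toggle at the locked height, with the collar clear above the plate. The top camera puts the grip's top at about 88 mm, where 88.0 mm means locked. That camera's depth read about 3 mm high on the parked toggle, so I relied mainly on the side view.
- **Direction:** the toggle lies crosswise to the slot; I released it at a yaw of 98°, and I measured the rail's y axis at about 98°.
- **Position:** the top view puts it about 1 to 4 mm across the rail from the plate's middle, within the 8 mm allowed.
- **Force:** pressing down peaked at about 8 N on the tool.

**What failed or disagreed:**
- **First release:** the first time I let it spring up, the head caught under the plate at about 26 N upward, short of the 45 N limit. I pressed it down again, shifted it about 1 mm across the rail, and it then rose into the groove.
- **Tilt:** a rough top-view estimate suggested the toggle leaned about 0.075 rad, but the side view showed it upright. Both are within the 0.12 rad allowed.
- **Fingertip height:** in the pictures the fingertips sat about 25 mm higher than the reported tool position implied. I gripped again lower before lifting.
- **Bystanders:** the last side picture showed the tub, tape, label roll and pen apparently where they started. I did not measure them.

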